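Sweep the mounted filters through the gate into the magazine slot

ROBOT

A 7-joint arm with a two-finger parallel gripper is mounted at the origin on a cart in front of the work surface, level with it; the furniture and walls round the work are solid. World frame = base frame: x ahead of the robot, y to its left, z up, the work surface at z = 0. Lengths are in m, angles in rad, forces in N, time in s.
With the tool pointing down it reaches from about 0.425 to 0.875 m from the base axis. Payload 4.7 kg.
Tool frame: the origin (TCP) lies midway between the tips of the shut fingers; the grasp point (between the pads) lies 19 mm behind it (ctrl.grip_point_offset is the distance from the TCP to the grasp point, in m); z points along the fingers, y is the line along which they close (so a half turn about z gives the same grasp; the last joint's range is limited). The gripper opens to 87 mm and grips with 3 to 60 N. Pads are 19 mm wide; open, the fingers measure 117 mm over their backs; the gripper's body (75 mm by 190 mm) begins 51 mm behind the grasp point.
Start: joints at [1.344, 0.321, -0.07, 1.45, 0.023, 1.371, -0.057], TCP at [0.155, -0.631, 0.223] pointing down, gripper open.
Joint ranges: [-2.86, 2.86], [-0.3, 2.09], [-1.38, 1.24], [0.06, 2.45], [-1.56, 4.7], [0.09, 2.05], [-2.69, 2.69]. Speed limits (rad/s): [2.57, 2.57, 3.14, 3.14, 3.14, 3.14, 3.14].

INTERFACE

Orientations are given as a rotation vector (axis times angle).
In Python, from bench import ctrl gives the robot as it stands.
- The arm moves only by the tool move_arm, never from a script. Its argument "increments" is text: rows parted by semicolons, each of 7 numbers parted by spaces: the shift along the world's x, y, z in mm, then the turn, a rotation vector about the world's x, y, z in degrees, then the closure in counts, from 0 (fully open) to 255 (shut). A call has exactly 8 rows; each row shifts and turns the commanded pose from where the row before left it; what a row does not reach is not made up. A row lasts 1/12 s, in which the tool goes at most 41.7 mm and 7.16 degrees, less where a joint would pass 70% of its speed; a pose out of reach is approached as far as the arm can. A call with a gripper value outside its range is refused whole. The fingers move at their own pace and stop on an object; "grip_force" is the grip in N (left out, the last holds). Time passes only in rows, so rows that do not move let the fingers close, or fill a call up. It gives the time, the measured TCP pose, the force, the opening and the grip force at its end, in the units of the state.
- ctrl.get_state(): the state, without advancing time (a new reading comes with each control period).
- ctrl.get_image(name): name is "side" or "top" or "wrist"; returns a dict with "frame" (384x512x3 uint8, red, green, blue), "depth" (384x512 float32, m along the optical axis (not along the pixel's ray), 0 where there is no reading), "fx", "fy", "cx", "cy" (pixels), "position" and "orientation" of the camera in the world. Camera axes: x right, y down, z forward; pixel columns grow to the right and rows downward; lengths in m; the calibration is good to about 2 mm. The wrist camera is an equidistant fisheye: a pixel r from the principal point sees the ray r / f radians off the axis. A picture is of the moment at which its call begins.
- ctrl.close_job(): hands the job in; it is judged then, once.
Trained networks look in a picture, given as the dict that the camera call returned (one of the last four; its "shot" number tells which), for a name from the list of things; names that differ only in an ending like _2 or _b are one class to them, and where a whole thing is asked for, a point or a joint stands for the part that bears it (a point fixed in the world has none). Each returns a list of dicts, best first, with "score" (0 to 1); they miss things now and then, are a little off and sometimes report something else, mostly with a low value. They report only what shows in the picture. A call takes as long as a camera call. They do not tell look-alikes from the thing itself.
- ctrl.find_in(target, picture): "centre" ([x, y, z] in m, in world coordinates, good to about 4 mm: the middle of the surface that is visible of it).
- ctrl.silhouettes(target, picture): "region" (384x512 bool, what is visible of it).
The state is a dict: "time": time; "joint_positions": joint angles; "qd": joint speeds; "joint_torque": joint torques, N m; "position": TCP position; "tool_rot": TCP orientation; "ft_force": force on the tool from outside, world axes, zero at the start; "torque": the same for the moment, N m; "grip_width": opening from 0.0 (shut) to 1.0 (fully open); "grip_force": force on a finger pad.
Only numpy, scipy, OpenCV 4.12 (cv2) and the standard library are available. Lean on these libraries where they do the work, as an engineer would, in place of code of your own. Each camera call takes 0.05 s, during which the arm holds its last target. There are 200 camera calls.

TASK

Load the filter magazine: with the fingertips, push the three mounted filters one at a time through the narrow gate between the brass pins and into the slot behind it, first the red, then the green, last the blue, until each has passed the gate completely. Slide them gently, flat on the tray, without gripping, lifting or pressing hard on them, and leave the two vials and the memory stick beside the tray where they are.

Things in the scene. Friction and masses are not known exactly. Their poses are not given: they have to be found in the camera images.
- tray: Fixed sorting tray, grey floor, low white walls. Origin on the worktop below the gate; x points from the field through the gate along the slot, z up. Floor top 3 mm above the worktop; walls 5 mm thick, tops 8 mm above the worktop, so higher fingertips pass over. Field: x from -170 mm (back wall) to 0, side walls at y = +-90 mm; from x = -70 mm funnel walls run at 45 deg to the gate.
- gate (a point): Middle of the gate on the tray floor, 3 mm above the worktop, between two brass pins that leave 37 mm clear (their tops 9 mm above the worktop); axes as the tray's (x into the slot). A filter has passed the gate completely when its centre is 16 mm or more beyond this point. Filters pushed in later push the earlier ones on along the slot.
- slot_end (a point): Closed end of the slot, at the inner face of its end wall, on the floor in the slot's middle, 122 mm beyond the gate. The slot is 37 mm wide all along; the three filters (96 mm in a row) leave 26 mm spare. Red, green and blue dots beside the slot show the order, red deepest.
- filter_red: Red optical filter: flat round disc 32 mm across, 18 mm thick, aluminium mount with red glass on top and a red band round its side, about 30 g, lying flat and loose on the tray floor. Origin at the centre of its underside, z up.
- filter_green: Green optical filter: flat round disc 32 mm across, 18 mm thick, aluminium mount with green glass on top and a green band round its side, about 30 g, lying flat and loose on the tray floor. Origin at the centre of its underside, z up.
- filter_blue: Blue optical filter: flat round disc 32 mm across, 18 mm thick, aluminium mount with blue glass on top and a blue band round its side, about 30 g, lying flat and loose on the tray floor. Origin at the centre of its underside, z up.
- vial_black_cap: Small clear screw vial with a black cap, 26 mm across, 62 mm tall, loose, standing on the worktop beside the slot. Origin at the centre of its underside. To be left alone.
- vial_red_cap: Small clear screw vial with a red cap, 26 mm across, 49 mm tall, loose, standing on the worktop on the other side of the slot. Origin at the centre of its underside. To be left alone.
- memory_stick: Blue memory stick, 16 x 46 x 8 mm (x, y, z), loose, lying on the worktop beside the tray. Origin at the centre of its underside. To be left alone.
Mind the look-alikes: they are no part of the job. What is shaped like the filter_green but black is not meant. Leave any black look-alike of the filter_red alone.

How it is judged:
On the way, in this order (a step that is already met when the one before it is completed fails the run):
1. the red filter has passed the gate into the slot (x of filter_red in the frame of gate between 0.0145 and 0.112 m and y of filter_red in the frame of gate between -0.006 and 0.006 m and z of filter_red in the frame of gate below 0.003 m), for 0.2 s.
2. the green filter has passed the gate into the slot (x of filter_green in the frame of gate between 0.0145 and 0.112 m and y of filter_green in the frame of gate between -0.006 and 0.006 m and z of filter_green in the frame of gate below 0.003 m), for 0.2 s.
3. the blue filter has passed the gate into the slot (x of filter_blue in the frame of gate between 0.0145 and 0.112 m and y of filter_blue in the frame of gate between -0.006 and 0.006 m and z of filter_blue in the frame of gate below 0.003 m), for 0.2 s.
At the end, for the whole second after the job is handed in: All three filters lie flat (within 0.1 rad) and at rest on the floor of the slot, each centre at least 14.5 mm past the gate and within 6 mm of the slot's middle line, having gone in one at a time in the order red, green, blue (all of step 1 and all of step 2 and all of step 3 and linear speed of each of filter_red, filter_green, filter_blue below 0.02 m/s and angle between each of filter_red, filter_green, filter_blue's own z axis and vertical below 0.1 rad); the robot touches nothing.
It fails at once if a filter is lifted more than 8 mm off the tray floor, or tipped up by more than 0.6 rad (z of any of filter_red, filter_green, filter_blue in the frame of gate above 0.008 m or angle between any of filter_red, filter_green, filter_blue's own z axis and vertical above 0.6 rad).
It fails at once if a filter is gripped or pressed with more than 18 N (contact force between the fingers and filter_red above 18 N or contact force between the fingers and filter_green above 18 N or contact force between the fingers and filter_blue above 18 N).
It fails at once if a vial or the memory stick is moved more than 15 mm (distance of any of vial_black_cap, vial_red_cap, memory_stick from where it was at the start of the episode above 0.015 m).
It also fails if it takes over 54 s, if anything falls off the work surface, if the arm or the gripper's body presses on something with over 40 N, if the wrist force passes 120 N, or if a joint passes its speed limit or range.

## Working session

There is one attempt and no reset: what is moved stays moved. The work goes in short steps, Python scripts to look and compute and a tool call to move; the robot and the scene stay as the last step left them, time stands still between calls to the robot, and variables do not carry over. Pictures are saved under pics/ and viewed, at most 10 in all, crops included, and the job is handed in when it is done.

Besides the shell and the picture viewer there is one more tool, called after "Emit:" by a JSON object that holds its "name" and its "arguments", one argument or row to a line. move_arm: Moves the arm, as the interface text tells. Its arguments: {"type":"object","properties":{"increments":{"type":"string"},"grip_force":{"type":"number"}},"required":["increments"]}

```bash
ls; mkdir -p pics; cat > h.py <<'E'
import numpy as np, cv2
from scipy.spatial.transform import Rotation as R
from bench import ctrl
def rot(o):
    o=np.array(o,float)
    return o if o.shape==(3,3) else (R.from_quat(o) if o.size==4 else R.from_rotvec(o)).as_matrix()
def px2w(p,u,v,z=None):
    """pixel -> world; on plane z, or by depth if z None (pinhole)"""
    d=np.array([(u-p['cx'])/p['fx'],(v-p['cy'])/p['fy'],1.]); Rm=rot(p['orientation']); c=np.array(p['position'])
    w=Rm@d
    s=p['depth'][int(v),int(u)] if z is None else (z-c[2])/w[2]
    return c+s*w
E
python3 - <<'E'
from h import *
for n in ('top','side'):
    p=ctrl.get_image(n); cv2.imwrite(f'pics/{n}0.png',p['frame'][...,::-1])
    print(n,p['position'],p['orientation'],p['fx'],p['cx'])
    for t in ('tray','gate','slot_end','filter_red','filter_green','filter_blue','vial_black_cap','vial_red_cap','memory_stick'):
        try: print(t,[(np.round(d['centre'],3).tolist(),round(d['score'],2)) for d in ctrl.find_in(t,p)[:4]])
        except Exception as e: print(t,e)
s=ctrl.get_state();print({k:np.round(v,3).tolist() for k,v in s.items()})
E
```

```text
pics
top [0.46543365 0.07460424 0.87875321] [-2.14394144  2.13679855 -0.11047216] 421.9903837093505 246.83392051206044
tray [([0.542, 0.093, -0.001], 0.56)]
gate [([0.542, 0.089, 0.006], 0.87)]
slot_end [([0.542, 0.088, 0.004], 0.9)]
filter_red [([0.72, 0.101, 0.015], 0.61), ([0.589, 0.125, 0.021], 0.53), ([0.541, 0.09, 0.004], 0.3)]
filter_green [([0.573, 0.287, 0.019], 0.63), ([0.481, 0.126, 0.021], 0.49)]
filter_blue [([0.526, 0.172, 0.017], 0.75)]
vial_black_cap [([0.634, -0.035, 0.061], 0.67)]
vial_red_cap [([0.481, -0.026, 0.044], 0.64)]
memory_stick [([0.412, 0.045, 0.009], 0.68)]
side [ 0.21065737 -0.5041756   0.55937326] [-2.14404625  0.59549993 -0.28740922] 446.04880066942167 247.48605587402488
tray [([0.542, 0.068, 0.0], 0.97)]
gate [([0.544, 0.067, 0.004], 0.59)]
slot_end [([0.542, 0.07, 0.004], 0.86)]
filter_red [([0.588, 0.119, 0.02], 0.7), ([0.719, 0.097, 0.019], 0.49), ([0.544, 0.07, 0.007], 0.41)]
filter_green [([0.568, 0.286, 0.017], 0.67), ([0.479, 0.115, 0.017], 0.65)]
filter_blue [([0.524, 0.173, 0.02], 0.63)]
vial_black_cap [([0.634, -0.047, 0.039], 0.56)]
vial_red_cap [([0.479, -0.04, 0.034], 0.6), ([0.585, 0.118, 0.021], 0.48)]
memory_stick [([0.542, 0.07, 0.001], 0.6), ([0.411, 0.048, 0.008], 0.53), ([0.476, 0.116, 0.019], 0.17)]
{'time': 1.0, 'joint_positions': [1.344, 0.321, -0.07, 1.451, 0.023, 1.371, -0.057], 'qd': [0.001, -0.002, 0.0, 0.001, -0.0, 0.0, -0.0], 'joint_torque': [0.0, -49.111, -0.403, -31.278, -0.064, 0.034, -0.0], 'position': [0.155, -0.631, 0.223], 'tool_rot': [3.119, 0.377, -0.0], 'ft_force': [0.381, 0.132, 0.37], 'torque': [0.037, -0.027, 0.018], 'grip_force': 0.0, 'grip_width': 0.998}
```

View pics/top0.png

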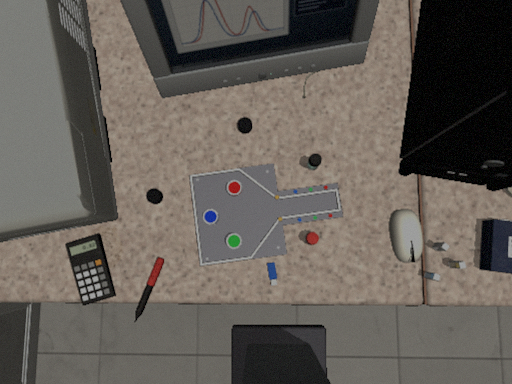

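The top view shows the tray at (190–340, 165–265): red at (234,187), blue at (210,216) and green at (234,241). The gate is near (279,208) and the slot runs right to (341,200), which is world −y. The black look-alikes at (245,125) and (154,196) are off the tray.

```bash
python3 - <<'E'
from h import *
p=ctrl.get_image('top'); f=p['frame'][...,::-1]
cv2.imwrite('pics/crop.png',cv2.resize(f[155:285,180:350],None,fx=4.6,fy=4.6,interpolation=cv2.INTER_CUBIC))
hsv=cv2.cvtColor(np.ascontiguousarray(f),cv2.COLOR_BGR2HSV)
for n,(u,v) in dict(red=(234,187),green=(234,241),blue=(210,216)).items():
    hh=hsv[v,u]; print(n,hh)
    m=((np.abs(hsv[...,0].astype(int)-int(hh[0]))<12)&(hsv[...,1]>110)).astype(np.uint8)
    k,l,st,c=cv2.connectedComponentsWithStats(m); i=l[v,u]; print(c[i],st[i],px2w(p,*c[i],.021))
# tray: floor gray mask -> print points of white wall fit
for n,(u,v) in dict(pinL=(277,197),pinR=(280,219),se1=(337,189.5),se2=(341,216),bk1=(191,176),bk2=(202,264)).items(): print(n,px2w(p,u,v,.008))
E
```

```text
red [  0 205 154]
[233.77011494 187.10344828] [229 182  11  11  87] [0.58872348 0.12598568 0.021     ]
green [ 63 174 141]
[233.73584906 240.59433962] [228 235  12  12 106] [0.47945579 0.12504716 0.021     ]
blue [113 229 147]
[210.03921569 216.09803922] [205 211  11  11 102] [0.52889427 0.17392285 0.021     ]
pinL [0.56995409 0.03676835 0.008     ]
pinR [0.52431864 0.0307883  0.008     ]
se1 [ 0.58582644 -0.08737818  0.008     ]
se2 [ 0.53089309 -0.09430355  0.008     ]
bk1 [0.61404799 0.21693312 0.008     ]
bk2 [0.43187183 0.19026548 0.008     ]
```

View pics/crop.png

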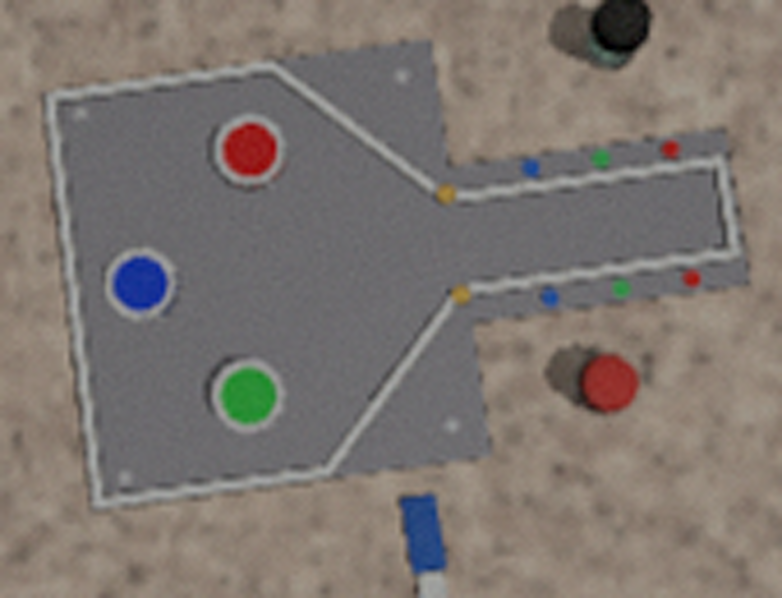

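The crop shows the pins at about (446,194) and (460,294), back corners at (52,97) and (98,501), slot-end corners at (722,161) and (737,253), and funnel corners at (273,68) and (330,469). I'll fit the tray frame to these.

```bash
cat > fit.py <<'E'
from h import *
p=ctrl.get_image('top')
I=np.array([(446,194),(460,294),(52,97),(98,501),(722,161),(737,253)],float)
I=(I+.5)/4.6-.5+[180,155]
T=np.array([(0,21),(0,-21),(-172.5,92.5),(-172.5,-92.5),(124.5,21),(124.5,-21)])
W=np.array([px2w(p,u,v,.008)[:2] for u,v in I])*1000
def kab(T,W):
    a=T-T.mean(0);b=W-W.mean(0); th=np.arctan2((a[:,0]*b[:,1]-a[:,1]*b[:,0]).sum(),(a*b).sum())
    Rm=np.array([[np.cos(th),-np.sin(th)],[np.sin(th),np.cos(th)]]); return th,Rm,W.mean(0)-Rm@T.mean(0)
th,Rm,t=kab(T,W)
print('th',np.degrees(th),'gate',t,'ex',Rm[:,0],'ey',Rm[:,1]); print(np.round((W-t)@Rm-T,1))
for n,c in dict(red=(588.7,126),green=(479.5,125),blue=(528.9,173.9),vb=(634,-35),vr=(481,-26),ms=(412,45)).items(): print(n,np.round((np.array(c)-t)@Rm,1))
np.savez('tray.npz',Rm=Rm,t=t)
E
python3 fit.py
```

```text
th -82.08745508745706 gate [547.68255566  34.18642337] ex [ 0.13766141 -0.99047935] ey [0.99047935 0.13766141]
[[-0.3  2. ]
 [-0.5 -1.5]
 [ 0.5 -0.9]
 [-0.1  0.5]
 [ 0.2 -0.1]
 [ 0.2  0. ]]
red [-85.3  53.3]
green [-99.3 -55. ]
blue [-141.     0.6]
vb [80.4 76. ]
vr [ 50.4 -74.3]
ms [ -29.4 -132.9]
```

```bash
python3 - <<'E'
from h import *
p=ctrl.get_image('top'); v,u=np.mgrid[0:384:3,0:512:3]; v=v.ravel();u=u.ravel()
d=p['depth'][v,u]; ok=d>0
P=(np.array(p['position'])+((np.c_[(u-p['cx'])/p['fx'],(v-p['cy'])/p['fy'],np.ones(len(u))]*d[:,None])@rot(p['orientation']).T))[ok]
for w in [(.155,-.631),(.28,-.455),(.4,-.28),(.5,-.05),(.588,.153),(.55,.2),(.47,.15)]:
    r=np.hypot(*(P[:,:2]-w).T); m=P[:,2]>.1
    print(w,'maxz within 130mm',P[r<.13,2].max().round(3) if (r<.13).any() else None,'nearest tall',r[m].min().round(3),P[m][r[m].argmin()].round(3))
E
```

```text
(0.155, -0.631) maxz within 130mm -0.868 nearest tall 0.496 [ 0.585 -0.385  0.102]
(0.28, -0.455) maxz within 130mm 0.004 nearest tall 0.313 [ 0.585 -0.385  0.102]
(0.4, -0.28) maxz within 130mm 0.05 nearest tall 0.204 [ 0.601 -0.314  0.193]
(0.5, -0.05) maxz within 130mm 0.06 nearest tall 0.197 [ 0.616 -0.209  0.167]
(0.588, 0.153) maxz within 130mm 0.023 nearest tall 0.173 [0.76  0.173 0.117]
(0.55, 0.2) maxz within 130mm 0.023 nearest tall 0.156 [0.527 0.355 0.119]
(0.47, 0.15) maxz within 130mm 0.023 nearest tall 0.212 [0.524 0.355 0.147]
```

Emit:
{"name": "move_arm", "arguments": {
  "increments": "20 29.5 0 0 0 4.2 179;20 29.5 0 0 0 4.2 179;20 29.5 0 0 0 4.2 179;20 29.5 0 0 0 4.2 179;20 29.5 0 0 0 4.2 179;20 29.5 0 0 0 4.2 179;20 29.5 0 0 0 4.2 179;20 29.5 0 0 0 4.2 179",
  "grip_force": 10
}}

```text
time: 1.82
position: [0.3157, -0.3938, 0.2228]
tool_rot: [2.874, 1.267, -0.0]
ft_force: [1.7, -0.0, 0.1]
grip_width: 0.48
grip_force: 0.0
```

Emit:
{"name": "move_arm", "arguments": {
  "increments": "20 29.5 0 0 0 4.2 179;20 29.5 0 0 0 4.2 179;20 29.5 0 0 0 4.2 179;20 29.5 0 0 0 4.2 179;13.8 30.7 0 0 0 4.2 179;13.8 30.7 0 0 0 4.2 179;13.8 30.7 0 0 0 4.2 179;13.8 30.7 0 0 0 4.2 179"
}}

```text
time: 2.48
position: [0.4507, -0.1529, 0.2229]
tool_rot: [2.384, 2.044, -0.0]
ft_force: [0.7, -0.8, 0.7]
grip_width: 0.295
grip_force: 0.0
```

Emit:
{"name": "move_arm", "arguments": {
  "increments": "13.8 30.7 -10 0 0 4.2 179;13.8 30.7 -10 0 0 4.2 179;13.8 30.7 -10 0 0 4.2 179;13.8 30.7 -10 0 0 4.2 179;13.8 30.7 -10 0 0 0 179;13.8 30.7 -10 0 0 0 179;13.8 30.7 -10 0 0 0 179;0 0 0 0 0 0 179"
}}

```text
time: 3.15
position: [0.5468, 0.0686, 0.1512]
tool_rot: [-2.051, -2.373, -0.006]
ft_force: [-1.5, 0.8, 0.4]
grip_width: 0.298
grip_force: 0.0
```

Emit:
{"name": "move_arm", "arguments": {
  "increments": "9.5 21.2 -10 0 0 0 179;9.5 21.2 -10 0 0 0 179;9.5 21.2 -10 0 0 0 179;9.5 21.2 -10 0 0 -0.4 179;0 0 -20 0 0 0 179;0 0 -20 0 0 0 179;0 0 -20 0 0 0 179;0 0 0 0 0 0 179"
}}

```text
time: 3.82
position: [0.5819, 0.144, 0.0486]
tool_rot: [-2.071, -2.357, 0.009]
ft_force: [-0.5, -1.0, -0.2]
grip_width: 0.299
grip_force: 0.0
```

```bash
cat > st.py <<'E'
from h import *
d=np.load('tray.npz'); Rm,t=d['Rm'],d['t']
s=ctrl.get_state(); x=s['position']; print('t',s['time'],'tcp',np.round(np.array(x)*1000,1),'tray',np.round((np.array(x[:2])*1000-t)@Rm,1),'ft',np.round(s['ft_force'],1))
ty=R.from_rotvec(s['tool_rot']).as_matrix()[:,1]; print('tool y deg',np.degrees(np.arctan2(ty[1],ty[0])).round(2),'want 7.9 j',np.round(s['joint_positions'],2))
import sys
def look(n):
    p=ctrl.get_image(n)
    for c in ('filter_red','filter_green','filter_blue'):
        print(n,c,[(np.round((np.array(e['centre'][:2])*1000-t)@Rm,1).tolist(),round(e['score'],2)) for e in ctrl.find_in(c,p)[:3]])
    return p
if len(sys.argv)>1:
  for n in sys.argv[1].split(','):
    p=look(n)
    cv2.imwrite(f"pics/{n}_{int(s['time']*100)}.png",p['frame'][...,::-1])
    if n=='top':
      f=p['frame'][155:285,180:350,::-1]; cv2.imwrite(f"pics/crop_{int(s['time']*100)}.png",cv2.resize(f,None,fx=4,fy=4,interpolation=cv2.INTER_CUBIC))
E
python3 st.py side,wrist; ls pics
```

```text
t 3.8167 tcp [581.9 144.   48.6] tray [-104.   49.] ft [-0.5 -1.  -0.2]
tool y deg 7.41 want 7.9 j [ 0.32  0.47 -0.75  1.74  0.36  1.08 -0.42]
side filter_red [([-35.6, 177.6], 0.72), ([63.5, -77.1], 0.71), ([-79.1, 48.4], 0.45)]
side filter_green [([-92.7, -58.7], 0.56)]
side filter_blue [([-139.6, -3.9], 0.6)]
wrist filter_red [([-94.9, 52.5], 0.95)]
wrist filter_green [([-106.3, -53.3], 0.97), ([-245.8, 61.5], 0.87)]
wrist filter_blue [([-142.7, 3.1], 0.73)]
crop.png
side0.png
side_381.png
top0.png
wrist_381.png
```

View pics/wrist_381.png

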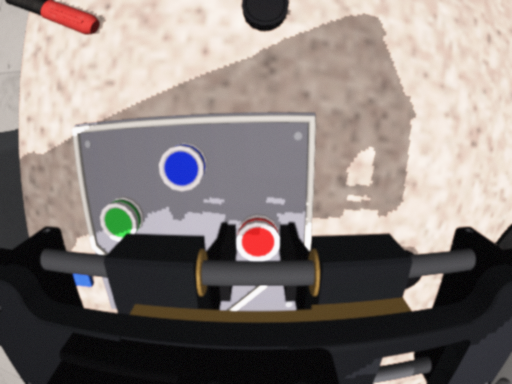

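```bash
python3 st.py
```

```text
t 4.2167 tcp [585.6 145.3  53.8] tray [-104.8   52.8] ft [-0.5 -0.3  0.9]
tool y deg 7.38 want 7.9 j [ 0.32  0.47 -0.76  1.74  0.36  1.08 -0.42]
```

Emit:
{"name": "move_arm", "arguments": {
  "increments": "-0.5 5.5 0 0 0 0.5 179;-0.5 5.5 0 0 0 0 179;0 0 0 0 0 0 179;0 0 -10 0 0 0 179;0 0 -10 0 0 0 179;0 0 -10 0 0 0 179;0 0 -10 0 0 0 179;0 0 0 0 0 0 179"
}}

```text
time: 4.88
position: [0.5817, 0.1552, 0.0093]
tool_rot: [-2.062, -2.367, 0.006]
ft_force: [-0.2, -0.3, -0.9]
grip_width: 0.295
grip_force: 0.0
```

```bash
python3 st.py top
```

```text
t 4.8833 tcp [581.7 155.2   9.3] tray [-115.2   50.4] ft [-0.2 -0.3 -0.9]
tool y deg 7.88 want 7.9 j [ 0.28  0.53 -0.73  1.76  0.4   1.02 -0.46]
top filter_red [([-45.2, 179.7], 0.48)]
top filter_green [([-246.3, 58.8], 0.72)]
top filter_blue []
```

```bash
python3 st.py side; python3 st.py
```

```text
t 5.0833 tcp [584.1 156.4  12.8] tray [-116.    52.9] ft [-0.2  0.1  0.6]
tool y deg 7.9 want 7.9 j [ 0.28  0.52 -0.73  1.76  0.4   1.02 -0.46]
side filter_red [([-78.0, 48.2], 0.79), ([-40.5, 179.9], 0.56)]
side filter_green [([-93.7, -58.3], 0.5)]
side filter_blue [([-136.3, -2.0], 0.52)]
t 5.2833 tcp [584.2 156.3  13.2] tray [-116.   53.] ft [ 0.2  0.  -0.8]
tool y deg 7.89 want 7.9 j [ 0.28  0.52 -0.73  1.76  0.4   1.02 -0.46]
```

Emit:
{"name": "move_arm", "arguments": {
  "increments": "0.5 -4 0 0 0 0 179;0 0 0 0 0 0 179;0 0 0 0 0 0 179;0 0 0 0 0 0 179;0 0 0 0 0 0 179;0 0 0 0 0 0 179;0 0 0 0 0 0 179;0 0 0 0 0 0 179"
}}

```text
time: 5.95
position: [0.5842, 0.1523, 0.0126]
tool_rot: [2.063, 2.369, 0.0]
ft_force: [0.7, 0.2, 0.1]
grip_width: 0.294
grip_force: 0.0
```

```bash
python3 st.py
```

```text
t 5.95 tcp [584.2 152.3  12.6] tray [-112.    52.5] ft [0.7 0.2 0.1]
tool y deg 7.91 want 7.9 j [ 0.29  0.52 -0.73  1.76  0.4   1.02 -0.46]
```

Emit:
{"name": "move_arm", "arguments": {
  "increments": "0.5 -3.5 0 0 0 0 179;0.5 -3.5 0 0 0 0 179;0.5 -3.5 0 0 0 0 179;-2.1 -3.8 0 0 0 0 179;-2.1 -3.8 0 0 0 0 179;-2.1 -3.8 0 0 0 0 179;-2.1 -3.8 0 0 0 0 179;-2.1 -3.8 0 0 0 0 179"
}}

```text
time: 6.62
position: [0.575, 0.1222, 0.0126]
tool_rot: [2.063, 2.369, -0.0]
ft_force: [0.2, 0.1, -0.5]
grip_width: 0.293
grip_force: 0.1
```

```bash
python3 st.py side
```

```text
t 6.6167 tcp [575.  122.2  12.6] tray [-83.4  39.2] ft [ 0.2  0.1 -0.5]
tool y deg 7.89 want 7.9 j [ 0.35  0.49 -0.74  1.8   0.39  1.   -0.4 ]
side filter_red [([-35.5, 179.6], 0.58), ([-23.7, -7.9], 0.24)]
side filter_green [([-90.9, -59.1], 0.72)]
side filter_blue [([-135.0, -9.0], 0.71)]
```

```bash
python3 -c "
import cv2;f=cv2.imread('pics/side_661.png');print(f.shape);cv2.imwrite('pics/s1.png',cv2.resize(f[100:340,180:500],None,fx=2.4,fy=2.4))"
```

```text
(384, 512, 3)
```

View pics/s1.png

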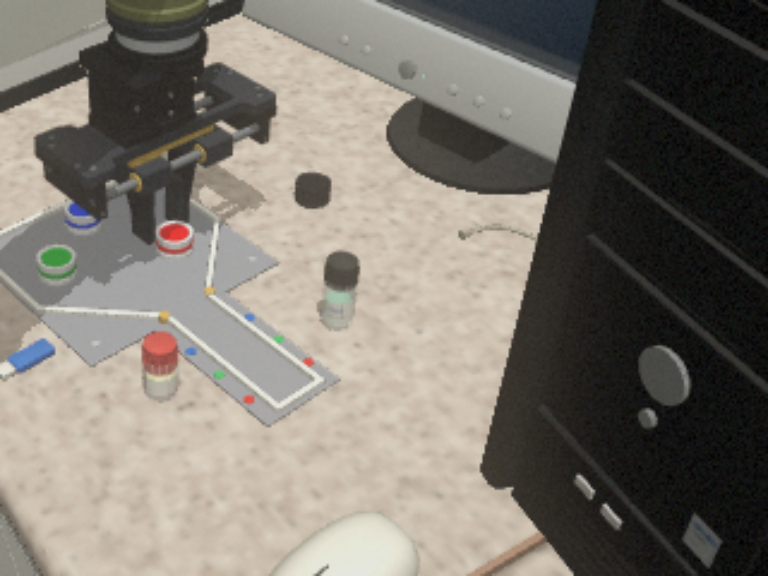

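The side view shows the red filter at crop (175,238), directly ahead of and seated between the fingertips. Green and blue haven't moved. From here I'll track by glass colour in the side camera.

```bash
cat > tr.py <<'E'
from h import *
d=np.load('tray.npz'); Rm,t=d['Rm'],d['t']
s=ctrl.get_state(); x=np.array(s['position'])*1000; print('t',round(s['time'],2),'tcp',np.round((x[:2]-t)@Rm,1),'z',x[2].round(1),'ft',np.round(s['ft_force'],1))
p=ctrl.get_image('side'); hsv=cv2.cvtColor(p['frame'],cv2.COLOR_RGB2HSV)
for n,hs in dict(red=(0,180),green=(63,),blue=(115,)).items():
    m=np.zeros(hsv.shape[:2],np.uint8)
    for h in hs: m|=((np.abs(hsv[...,0].astype(int)-h)<12)&(hsv[...,1]>120)&(hsv[...,2]>50)).astype(np.uint8)
    k,l,st,c=cv2.connectedComponentsWithStats(m)
    for i in range(1,k):
        w=(px2w(p,*c[i],.021)[:2]*1000-t)@Rm
        if st[i][4]>25 and abs(w[1])<90 and -175<w[0]<130: print(n,np.round(w,1),'area',st[i][4])
E
python3 tr.py
```

```text
t 6.82 tcp [-83.7  39.5] z 12.6 ft [-0.1 -0.   0.2]
red [-61.1  37.4] area 69
red [ 39.  -57.9] area 159
green [-97.5 -56.6] area 67
blue [-138.6   -6.5] area 27
```

Emit:
{"name": "move_arm", "arguments": {
  "increments": "-2.1 -3.8 0 0 0 0 179;-2.1 -3.8 0 0 0 0 179;-2.1 -3.8 0 0 0 0 179;-2.1 -3.8 0 0 0 0 179;-2.1 -3.8 0 0 0 0 179;-2.1 -3.8 0 0 0 0 179;-2.1 -3.8 0 0 0 0 179;0 0 0 0 0 0 179"
}}

```text
time: 7.53
position: [0.5601, 0.0947, 0.0125]
tool_rot: [2.064, 2.368, -0.002]
ft_force: [-1.0, -0.0, -0.3]
grip_width: 0.298
grip_force: 0.1
```

```bash
python3 tr.py
```

```text
t 7.53 tcp [-58.3  20.6] z 12.5 ft [-1.  -0.  -0.3]
red [-36.8  19.3] area 76
red [ 39.4 -58.2] area 164
green [-97.4 -56.5] area 68
```

Emit:
{"name": "move_arm", "arguments": {
  "increments": "-2.1 -3.7 0 0 0 0 179;-2.1 -3.7 0 0 0 0 179;-2.1 -3.7 0 0 0 0 179;-2.1 -3.7 0 0 0 0 179;-2.1 -3.7 0 0 0 0 179;-2.1 -3.7 0 0 0 0 179;-2.1 -3.7 0 0 0 0 179;-1.5 -2.7 0 0 0 0 179"
}}

```text
time: 8.25
position: [0.5441, 0.0669, 0.0126]
tool_rot: [2.064, 2.369, -0.0]
ft_force: [0.4, 0.1, 0.1]
grip_width: 0.292
grip_force: 0.2
```

```bash
python3 tr.py;python3 tr.py|head -1
```

```text
t 8.25 tcp [-32.9   1. ] z 12.6 ft [0.4 0.1 0.1]
red [-12.2  -0.1] area 78
red [ 39.4 -58.3] area 166
green [-97.4 -56.5] area 68
t 8.3 tcp [-32.3   0.6] z 12.5 ft [-0.2 -0.5  1.1]
```

Emit:
{"name": "move_arm", "arguments": {
  "increments": "0.5 -4.4 0 0 0 0 179;0.5 -4.4 0 0 0 0 179;0.5 -4.4 0 0 0 0 179;0.5 -4.4 0 0 0 0 179;0.5 -4.4 0 0 0 0 179;0.5 -4.4 0 0 0 0 179;0.5 -4.4 0 0 0 0 179;0.6 -4 0 0 0 0 179"
}}

```text
time: 9.02
position: [0.5485, 0.0322, 0.0126]
tool_rot: [2.063, 2.369, -0.0]
ft_force: [-0.5, 1.0, 0.4]
grip_width: 0.299
grip_force: 0.1
```

```bash
python3 tr.py;python3 tr.py|head -1
```

```text
t 9.02 tcp [2.1 0.6] z 12.6 ft [-0.5  1.   0.4]
red [22.7 -0.8] area 88
red [ 38.2 -15.3] area 26
red [ 39.5 -58.2] area 172
green [-97.2 -56.6] area 65
t 9.07 tcp [3.2 0.6] z 12.5 ft [-0.3  0.2  0.5]
```

Emit:
{"name": "move_arm", "arguments": {
  "increments": "-0.8 6 0 0 0 0 179;-0.8 6 0 0 0 0 179;0 0 12 0 0 0 179;0 0 12 0 0 0 179;0 0 12 0 0 0 179;-12 18.7 0 0 0 0 179;-12 18.7 0 0 0 0 179;-12 18.7 0 0 0 0 179"
}}

```text
time: 9.78
position: [0.5116, 0.1012, 0.0504]
tool_rot: [2.064, 2.366, 0.002]
ft_force: [0.9, -0.1, 0.1]
grip_width: 0.3
grip_force: 0.0
```

Emit:
{"name": "move_arm", "arguments": {
  "increments": "-12 18.7 0 0 0 0 179;-12 18.7 0 0 0 0 179;-12 18.7 0 0 0 0 179;0 0 0 0 0 0 179;0 0 0 0 0 0 179;0 0 0 0 0 0 179;0 0 0 0 0 0 179;0 0 0 0 0 0 179"
}}

```text
time: 10.45
position: [0.4757, 0.1558, 0.0488]
tool_rot: [2.065, 2.367, 0.0]
ft_force: [0.2, 1.0, 0.4]
grip_width: 0.297
grip_force: 0.0
```

```bash
python3 tr.py; python3 st.py top
```

```text
t 10.45 tcp [-130.4  -54.6] z 48.8 ft [0.2 1.  0.4]
red [24.4 -0.6] area 91
red [ 39.9 -16. ] area 27
red [ 38.8 -58.2] area 158
green [-97.3 -56.6] area 69
blue [-138.7   -1.3] area 59
t 10.5 tcp [475.5 156.   48.7] tray [-130.6  -54.7] ft [ 0.9 -1.   0.5]
tool y deg 7.79 want 7.9 j [ 0.41  0.27 -0.86  1.98  0.24  0.99 -0.43]
top filter_red [([20.2, 1.8], 0.64), ([-42.8, 180.9], 0.58)]
top filter_green [([-92.5, -54.6], 0.53), ([-246.4, 60.5], 0.46)]
top filter_blue []
```

Emit:
{"name": "move_arm", "arguments": {
  "increments": "0 0 -9 0 0 0 179;0 0 -9 0 0 0 179;0 0 -9 0 0 0 179;0 0 -9 0 0 0 179;0 0 0 0 0 0 179;0.5 -4 0 0 0 0 179;0.5 -4 0 0 0 0 179;0.5 -4 0 0 0 0 179"
}}

```text
time: 11.37
position: [0.4768, 0.1446, 0.0129]
tool_rot: [2.063, 2.369, 0.001]
ft_force: [-0.8, 0.5, 0.1]
grip_width: 0.297
grip_force: 0.1
```

Emit:
{"name": "move_arm", "arguments": {
  "increments": "3.3 -3.9 0 0 0 0 179;3.3 -3.9 0 0 0 0 179;3.3 -3.9 0 0 0 0 179;3.3 -3.9 0 0 0 0 179;3.3 -3.9 0 0 0 0 179;3.3 -3.9 0 0 0 0 179;3.3 -3.9 0 0 0 0 179;0 0 0 0 0 0 179"
}}

```text
time: 12.03
position: [0.5004, 0.1166, 0.0126]
tool_rot: [2.064, 2.367, 0.0]
ft_force: [0.8, -0.2, -0.2]
grip_width: 0.298
grip_force: 0.1
```

```bash
python3 tr.py
```

```text
t 12.03 tcp [-88.1 -35.5] z 12.6 ft [ 0.8 -0.2 -0.2]
red [24.4 -0.6] area 91
red [ 39.9 -16. ] area 27
red [ 38.7 -58. ] area 158
green [-66.2 -36.9] area 73
```

Emit:
{"name": "move_arm", "arguments": {
  "increments": "3.2 -3.5 0 0 0 0 179;3.2 -3.5 0 0 0 0 179;3.2 -3.5 0 0 0 0 179;3.2 -3.5 0 0 0 0 179;3.2 -3.5 0 0 0 0 179;3.2 -3.5 0 0 0 0 179;3.2 -3.5 0 0 0 0 179;3.2 -3.5 0 0 0 0 179"
}}

```text
time: 12.75
position: [0.5254, 0.0892, 0.0126]
tool_rot: [2.063, 2.369, 0.0]
ft_force: [-0.8, 1.2, 0.8]
grip_width: 0.297
grip_force: 0.1
```

Emit:
{"name": "move_arm", "arguments": {
  "increments": "3.2 -3.5 0 0 0 0 179;3.2 -3.5 0 0 0 0 179;3.2 -3.5 0 0 0 0 179;3.2 -3.5 0 0 0 0 179;3.2 -3.5 0 0 0 0 179;0 0 0 0 0 0 179;0 0 0 0 0 0 179;0 0 0 0 0 0 179"
}}

```text
time: 13.42
position: [0.541, 0.0723, 0.0126]
tool_rot: [-2.063, -2.369, -0.0]
ft_force: [-0.5, 0.3, 0.7]
grip_width: 0.294
grip_force: 0.0
```

```bash
python3 tr.py
```

```text
t 13.42 tcp [-38.7  -1.4] z 12.6 ft [-0.5  0.3  0.7]
red [24.4 -0.6] area 91
red [ 39.9 -16. ] area 27
red [ 39.4 -58.3] area 167
green [-15.6  -1.9] area 75
```

Emit:
{"name": "move_arm", "arguments": {
  "increments": "0.9 -3.8 0 0 0 0 179;0.9 -3.8 0 0 0 0 179;0.9 -3.8 0 0 0 0 179;0.6 -3.8 0 0 0 0 179;0.6 -3.8 0 0 0 0 179;0.6 -3.8 0 0 0 0 179;0.6 -3.8 0 0 0 0 179;0.6 -3.8 0 0 0 0 179"
}}

```text
time: 14.13
position: [0.5468, 0.0413, 0.0126]
tool_rot: [2.063, 2.369, 0.0]
ft_force: [-1.2, 0.3, 0.1]
grip_width: 0.296
grip_force: 0.3
```

Emit:
{"name": "move_arm", "arguments": {
  "increments": "0.5 -3.8 0 0 0 0 179;0.5 -3.8 0 0 0 0 179;0.5 -3.8 0 0 0 0 179;0 0 0 0 0 0 179;0 0 0 0 0 0 179;0 0 0 0 0 0 179;0 0 0 0 0 0 179;0 0 0 0 0 0 179"
}}

```text
time: 14.8
position: [0.5482, 0.0305, 0.0126]
tool_rot: [2.063, 2.369, -0.0]
ft_force: [-0.3, 0.2, -0.4]
grip_width: 0.294
grip_force: 0.0
```

```bash
python3 tr.py
```

```text
t 14.8 tcp [3.7 0. ] z 12.6 ft [-0.3  0.2 -0.4]
red [57.9 -0.2] area 98
red [ 39.5 -58.4] area 170
red [ 73.5 -15.5] area 26
green [26.5 -1.2] area 84
```

Emit:
{"name": "move_arm", "arguments": {
  "increments": "-0.8 6 0 0 0 0 179;-0.8 6 0 0 0 0 179;0 0 12 0 0 0 179;0 0 12 0 0 0 179;0 0 12 0 0 0 179;-3.6 26.4 0 0 0 0 179;-3.6 26.4 0 0 0 0 179;-3.6 26.4 0 0 0 0 179"
}}

```text
time: 15.52
position: [0.537, 0.1217, 0.0506]
tool_rot: [2.064, 2.365, 0.003]
ft_force: [-0.4, 0.6, 0.0]
grip_width: 0.294
grip_force: 0.0
```

Emit:
{"name": "move_arm", "arguments": {
  "increments": "-3.6 26.4 0 0 0 0 179;-3.6 26.4 0 0 0 0 179;-3.6 26.4 0 0 0 0 179;0 0 0 0 0 0 179;0 0 0 0 0 0 179;0 0 0 0 0 0 179;0 0 0 0 0 0 179;0 0 0 0 0 0 179"
}}

```text
time: 16.18
position: [0.5258, 0.199, 0.0488]
tool_rot: [2.066, 2.366, -0.001]
ft_force: [0.1, 0.0, 0.5]
grip_width: 0.298
grip_force: 0.0
```

```bash
python3 tr.py; python3 st.py | tail -1
```

```text
t 16.18 tcp [-166.3    1. ] z 48.8 ft [0.1 0.  0.5]
red [57.9 -0.2] area 98
red [ 39.  -57.6] area 156
green [26.4 -1.1] area 85
blue [-138.9   -1.2] area 60
tool y deg 7.76 want 7.9 j [ 0.28  0.41 -0.82  1.84  0.34  1.04 -0.53]
```

Emit:
{"name": "move_arm", "arguments": {
  "increments": "0 1 -9 0 0 0 179;0 0 -9 0 0 0 179;0 0 -9 0 0 0 179;0 0 -9 0 0 0 179;0 0 0 0 0 0 179;0.6 -3 0 0 0 0 179;0.6 -4 0 0 0 0 179;0.6 -4 0 0 0 0 179"
}}

```text
time: 16.9
position: [0.5272, 0.1906, 0.0129]
tool_rot: [2.063, 2.369, 0.001]
ft_force: [-0.7, -1.1, -0.1]
grip_width: 0.297
grip_force: 0.1
```

Emit:
{"name": "move_arm", "arguments": {
  "increments": "0.6 -4.4 0 0 0 0 179;0.6 -4.4 0 0 0 0 179;0.6 -4.4 0 0 0 0 179;0.6 -4.4 0 0 0 0 179;0.6 -4.4 0 0 0 0 179;0.6 -4.4 0 0 0 0 179;0.6 -4.4 0 0 0 0 179;0.6 -4.4 0 0 0 0 179"
}}

```text
time: 17.57
position: [0.5318, 0.1552, 0.0126]
tool_rot: [2.063, 2.369, 0.0]
ft_force: [-0.4, 0.6, 0.2]
grip_width: 0.291
grip_force: 0.3
```

```bash
python3 tr.py
```

```text
t 17.57 tcp [-122.     0.9] z 12.6 ft [-0.4  0.6  0.2]
red [57.9 -0.2] area 98
red [ 38.9 -58. ] area 157
red [ 73.5 -15.5] area 26
green [26.4 -1.3] area 86
blue [-101.2   -0.3] area 64
```

Cradled; continuing 84 mm further.

Emit:
{"name": "move_arm", "arguments": {
  "increments": "0.6 -4.4 0 0 0 0 179;0.6 -4.4 0 0 0 0 179;0.6 -4.4 0 0 0 0 179;0.6 -4.4 0 0 0 0 179;0.6 -4.4 0 0 0 0 179;0.6 -4.4 0 0 0 0 179;0.6 -4.4 0 0 0 0 179;0.6 -4.4 0 0 0 0 179"
}}

```text
time: 18.28
position: [0.5366, 0.1198, 0.0126]
tool_rot: [2.063, 2.369, -0.0]
ft_force: [0.9, 0.4, 0.3]
grip_width: 0.298
grip_force: 0.3
```

Emit:
{"name": "move_arm", "arguments": {
  "increments": "0.6 -4.4 0 0 0 0 179;0.6 -4.4 0 0 0 0 179;0.6 -4.4 0 0 0 0 179;0.6 -4.4 0 0 0 0 179;0.6 -4.4 0 0 0 0 179;0.6 -4.4 0 0 0 0 179;0.6 -4.4 0 0 0 0 179;0.6 -4.4 0 0 0 0 179"
}}

```text
time: 18.95
position: [0.5414, 0.0847, 0.0126]
tool_rot: [2.063, 2.369, 0.0]
ft_force: [-0.2, 0.8, 0.5]
grip_width: 0.296
grip_force: 0.3
```

```bash
python3 tr.py
```

```text
t 18.95 tcp [-50.9   0.7] z 12.6 ft [-0.2  0.8  0.5]
red [57.9 -0.2] area 98
red [ 39.2 -58.1] area 163
red [ 73.5 -15.5] area 26
green [26.4 -1.3] area 86
blue [-30.2  -0.5] area 76
```

Emit:
{"name": "move_arm", "arguments": {
  "increments": "0.5 -4.1 0 0 0 0 179;0.5 -4.1 0 0 0 0 179;0.5 -4.1 0 0 0 0 179;0.5 -4.1 0 0 0 0 179;0.5 -4.1 0 0 0 0 179;0.5 -4.1 0 0 0 0 179;0.5 -4.1 0 0 0 0 179;0.5 -4.1 0 0 0 0 179"
}}

```text
time: 19.67
position: [0.5453, 0.052, 0.0126]
tool_rot: [-2.063, -2.369, -0.0]
ft_force: [-0.1, 0.1, 0.8]
grip_width: 0.298
grip_force: 0.4
```

Emit:
{"name": "move_arm", "arguments": {
  "increments": "0.5 -4.1 0 0 0 0 179;0.5 -4.1 0 0 0 0 179;0.5 -4.1 0 0 0 0 179;0.5 -4.1 0 0 0 0 179;0.5 -4.1 0 0 0 0 179;0 0 0 0 0 0 179;0 0 0 0 0 0 179;0 0 0 0 0 0 179"
}}

```text
time: 20.33
position: [0.5478, 0.0318, 0.0126]
tool_rot: [2.063, 2.369, -0.0]
ft_force: [0.4, -0.6, 0.0]
grip_width: 0.295
grip_force: 0.0
```

```bash
python3 tr.py
```

```text
t 20.33 tcp [ 2.4 -0.2] z 12.6 ft [ 0.4 -0.6  0. ]
red [ 39.5 -58.4] area 168
red [88.6  0. ] area 104
green [56.8 -1.9] area 90
blue [25.3 -1.9] area 85
```

Blue is well past the gate (about 23 mm). I'll back off, lift away, and check from the top.

Emit:
{"name": "move_arm", "arguments": {
  "increments": "-0.8 6 0 0 0 0 179;-0.8 6 0 0 0 0 179;0 0 12 0 0 0 179;0 0 15 0 0 0 179;0 0 15 0 0 0 179;-3.6 26 10 0 0 0 179;-3.6 26 10 0 0 0 179;-3.6 26 10 0 0 0 179"
}}

```text
time: 21.05
position: [0.5355, 0.1229, 0.0862]
tool_rot: [2.063, 2.368, 0.001]
ft_force: [0.6, -0.3, 0.2]
grip_width: 0.298
grip_force: 0.0
```

Emit:
{"name": "move_arm", "arguments": {
  "increments": "-3 20 10 0 0 0 179;-3 20 10 0 0 0 179;0 0 0 0 0 0 179;0 0 0 0 0 0 179;0 0 0 0 0 0 179;0 0 0 0 0 0 179;0 0 0 0 0 0 179;0 0 0 0 0 0 179"
}}

```text
time: 21.72
position: [0.5294, 0.1606, 0.1041]
tool_rot: [-2.065, -2.367, 0.001]
ft_force: [1.0, -0.1, 0.6]
grip_width: 0.295
grip_force: 0.0
```

```bash
python3 tr.py; python3 st.py top; mv pics/crop_*.png /tmp/ 2>/dev/null; cp $(ls -t /tmp/crop_*.png|head -1) pics/final.png
```

```text
t 21.72 tcp [-127.8   -0.7] z 104.1 ft [ 1.  -0.1  0.6]
red [ 38.4 -57.6] area 148
red [88.6  0.1] area 105
green [56.8 -1.9] area 90
blue [25.1 -2. ] area 86
t 21.7667 tcp [529.4 160.9 104.2] tray [-128.    -0.7] ft [1.  0.3 0.1]
tool y deg 7.82 want 7.9 j [ 0.4   0.32 -0.86  1.81  0.26  1.13 -0.41]
top filter_red [([-45.1, 178.6], 0.72), ([82.2, -1.7], 0.47)]
top filter_green [([79.3, 77.3], 0.72), ([53.3, -2.0], 0.64)]
top filter_blue [([23.7, -1.4], 0.78)]
```

View pics/final.png

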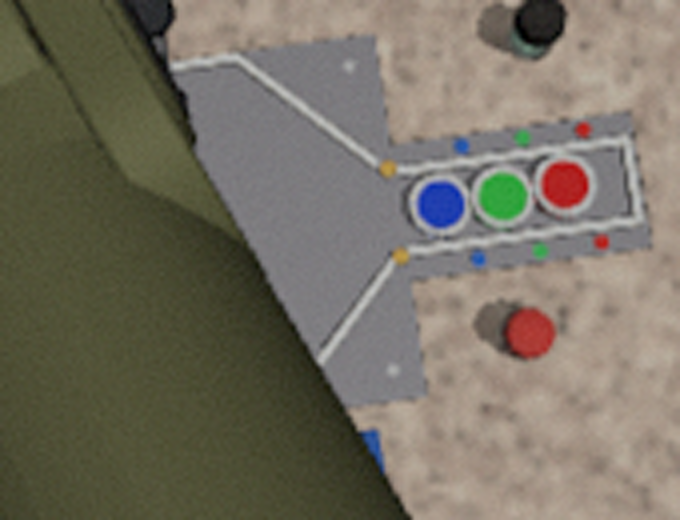

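The top view shows blue (440,203), green (502,194) and red (565,183) in the slot past the pins at (388,169) and (400,257). The vials haven't moved.

```bash
python3 -c "
from bench import ctrl; print(ctrl.close_job())"
```

```text
the job is handed in; nothing more can be done
None
```

The red, green and blue filters were pushed through the gate one at a time, in that order, and lie in the slot with centres about 87, 55 and 24 mm past the gate; the job is handed in at about 22 s of the 54 s allowed, and no verdict was returned.

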